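# Seat the post-holder carrier on its dowels and latch it

## Task

The carrier plate with the post holder has been set down on its sub-base but still rides on the two dowel pins. Without lifting it or taking hold of the post holder, nudge the plate sideways by its edges with your fingertips until its two holes drop over the pins and it lies flat on the sub-base. Then push the turn-button latch all the way round across the plate's edge to lock it in, and move clear, leaving the other things on the bench as they are.

Things in the scene. Friction and masses are not known exactly. Their poses are not given: they have to be found in the camera images.
- base: fixed dark steel sub-base, 180 (x) x 210 (y) x 12 mm high, screwed to the bench. Origin at the centre of its underside; x points away from the robot's side, y to the left, z up. Two dowel pins rise 7 mm from its top; apart from them and the latch near its far edge the top is flat
- seat (a point): centre of the sub-base's top face, 12 mm above the bench, axes as the sub-base: the plate's origin lies here, with equal axes, when it is seated
- pin_left (a point): top of the left dowel pin, 19 mm above the bench, at (20, 45) mm of the sub-base: 10 mm in diameter, 7 mm high with a fully rounded (hemispherical) nose of 5 mm radius
- pin_right (a point): top of the right dowel pin, the same, at (20, -45) mm of the sub-base
- plate: loose aluminium plate, 110 (x) x 150 (y) x 10 mm, square edges, 0.3 to 0.5 kg. Origin: centre of its underside; x away from the robot, y left, z up. A black post holder (diameter 25, height 40 mm, side thumbscrew) stands fixed on it at (-12, 0) mm. It starts 10 to 20 mm too near in x, up to 18 mm off in y, 0.1 rad turned, tilted 0.08 rad: front edge on the sub-base, underside on the pins
- hole_left (a point): centre of the plate's round through-hole, 12 mm in diameter, at its underside, (20, 45) mm in the plate's frame; it belongs over the left pin
- hole_right (a point): centre of the plate's slotted through-hole, 12 mm in x by 16 mm in y, at its underside, (20, -45) mm in the plate's frame; it belongs over the right pin. Both holes drop when each is within about 3 mm of its pin
- plate_front (a point): middle of the lower front edge of the plate, (-55, 0, 0) mm in the plate's frame; it always lies on the sub-base's top, as nothing is lifted
- post_holder: the black post holder on the plate (moves with it): upright tube 25 mm in diameter, its foot on the plate's top, 40 mm tall; a thumbscrew sticks out 16 mm towards the plate's (-x, -y) corner at 30 mm height. Its origin lies at its foot, 8 mm from the tube's axis towards the thumbscrew. Not to be touched
- latch (a joint): angle (rad) of the turn-button latch about its vertical pivot: 0 swung aside (arm along the sub-base's +y), 1.571 across the plate (arm along -x, at its stop); counter-clockwise from above. Friction, about 1 N at the knob, holds it. Steel arm 16 mm wide, 52 mm long, 24 to 30 mm above the bench: 2 mm over a seated plate, but it cannot pass over one that rides on the pins
- latch_pivot (a point): on the latch's pivot axis, 24 mm above the bench, at (72, 0) mm of the sub-base; the steel hub under it is 22 mm in diameter at the foot, 18 mm above, and a 13 mm screw head tops it at 36 mm above the bench
- latch_knob (a point): point on the axis of the latch's black upright thumb knob, 40 mm above the bench, 42 mm from the pivot; the knob is 13 mm in diameter and stands from 30 to 50 mm above the bench
- tray: bystander, fixed in place: aluminium tray of screws, 76 x 120 x 18 mm, right of the sub-base; origin at the centre of its underside
- driver: bystander: ball-end driver, 164 mm long, lying in front of the sub-base; origin at the centre of its underside
- spare_post: bystander: bare steel post standing upright behind the sub-base, 13 mm in diameter, 50 mm tall; origin at the centre of its underside
- vial: bystander: amber vial with a cap standing left of the sub-base, 23 mm in diameter, 52 mm tall; origin at the centre of its underside
- tape: bystander, fixed in place: roll of black tape lying behind the sub-base, 62 mm across, 19 mm high; origin at the centre of its underside
- usb_stick: bystander: white USB stick lying left of the sub-base, 16 x 52 x 8 mm; origin at the centre of its underside

How it is judged:
By the outcome, as a careful person would: the job done as asked, in the order asked, and still so for the second after the job is handed in, with the robot touching nothing.
It also fails if it takes over 61 s, if anything falls off the work surface, if the arm or the gripper's body presses on something with over 40 N, if the wrist force passes 120 N, or if a joint passes its speed limit or range.

## Robot

A 6-joint arm with a two-finger parallel gripper is mounted at the origin on a cart in front of the work surface, level with it; the furniture and walls round the work are solid. World frame = base frame: x ahead of the robot, y to its left, z up, the work surface at z = 0. Lengths are in mm, angles in rad, forces in N, time in s.
With the tool pointing down it reaches from about 350 to 975 mm from the base axis. Payload 7.1 kg.
Tool frame: the origin (TCP) lies midway between the tips of the shut fingers; the grasp point (between the pads) lies 19 mm behind it; y points along the fingers, z is the direction in which the jaws open and shut, and the axes are right-handed (so a half turn about y gives the same grasp; the last joint's range is limited). The gripper opens to 88 mm and grips with 3 to 60 N. Pads are 20 mm wide; open, the fingers measure 115 mm over their backs; the gripper's body (75 mm by 178 mm) begins 61 mm behind the grasp point.
Start: joints at [-1.255, 0.423, 1.63, -0, 1.089, -0.019], TCP at [205.38, -590.274, 222.675] pointing down, gripper open.
Joint ranges: [-3, 3], [-0.9, 2.11], [0.09, 2.58], [-1.31, 4.45], [0.11, 2.69], [-2.54, 2.54]. Speed limits (rad/s): [2.39, 2.39, 3.01, 3.14, 3.14, 3.14].

## Interface

Orientations are given as a rotation vector (axis times angle).
In Python, from rig import manip gives the robot as it stands.
- The arm moves only by the tool send_rows, never from a script. Its argument "motion" is a list of rows, each a list of 7 numbers: the shift along the tool's x, y, z in cm, then the turn, a rotation vector about the tool's x, y, z in degrees, then the opening, from 0 (shut) to 1 (fully open). A call has 1 to 8 rows; each row is the pose to reach, as a shift and turn from the pose commanded when the call began, along the tool's axes at that moment; what a row does not reach only later rows make up. A row lasts 1/8 s, in which the tool goes at most 62.5 mm and 10.7 degrees, less where a joint would pass 70% of its speed; a pose out of reach is approached as far as the arm can. A call with a gripper value outside its range is refused whole. The fingers move at their own pace and stop on an object; "newtons" is the grip in N (left out, the last holds). Time passes only in rows, so rows that repeat a pose let the fingers close. It gives the time, the measured TCP pose, the force and the opening at its end, in the units of the state.
- manip.get_obs(): the state, without advancing time (a new reading comes with each control period).
- manip.grab_frame(name): name is "side" or "top" or "wrist"; returns a dict with "color" (420x560x3 uint8, blue, green, red), "z_map" (420x560 float32, mm along the optical axis (not along the pixel's ray), 0 where there is no reading), "mtx" (3x3 intrinsics, pixels), "R" (3x3) and "t" (3): a world point X has camera coordinates R X + t. Camera axes: x right, y down, z forward; pixel columns grow to the right and rows downward; lengths in mm; the calibration is good to about 2 mm. A picture is of the moment at which its call begins.
- manip.job_done(): hands the job in, once; it reports no verdict.
The state is a dict: "t": time; "q": joint angles; "dq": joint speeds; "tau": joint torques, N m; "eef_pos": TCP position; "ee_rot": TCP orientation; "wrist_force": force on the tool from outside, world axes, zero at the start; "torque": the same for the moment, N m; "gripper_width": finger opening in mm.
Only numpy, scipy, OpenCV 4.12 (cv2) and the standard library are available. Lean on these libraries where they do the work, as an engineer would, in place of code of your own. Each camera call takes 0.05 s, during which the arm holds its last target.

## Working session

There is one attempt and no reset: what is moved stays moved. The work goes in short steps, Python scripts to look and compute and a tool call to move; the robot and the scene stay as the last step left them, time stands still between calls to the robot, and variables do not carry over. Pictures are saved under pics/ and viewed, and the job is handed in when it is done.

Besides the shell and the picture viewer there is one more tool, called by a JSON object that holds its "name" and its "arguments". send_rows: Moves the arm, as the interface text tells. Its arguments: {"type":"object","properties":{"motion":{"type":"array","items":{"type":"array","items":{"type":"number"}}},"newtons":{"type":"number"}},"required":["motion"]}

```bash
ls; mkdir -p pics; python3 - <<'E'
from rig import manip
import cv2,numpy as np
o=manip.get_obs()
print({k:np.round(v,3) for k,v in o.items()})
for n in ["top","side"]:
    f=manip.grab_frame(n); cv2.imwrite(f"pics/{n}0.png",f["color"]); np.savez(f"{n}0.npz",**f)
    print(n,f["mtx"],f["R"],f["t"])
E
```

```text
pics
{'t': np.float64(0.0), 'q': array([-1.255,  0.424,  1.631,  0.   ,  1.089, -0.019]), 'dq': array([-0.001,  0.   ,  0.001, -0.002, -0.001,  0.   ]), 'tau': array([-1.0000e-03, -5.4464e+01, -2.7367e+01,  6.4000e-02,  2.3000e-02,
       -0.0000e+00]), 'eef_pos': array([ 205.205, -589.765,  221.914]), 'ee_rot': array([-0.345,  2.042, -2.038]), 'wrist_force': array([-0.44 ,  0.37 ,  0.427]), 'torque': array([-0.032, -0.015,  0.034]), 'gripper_width': np.float64(88.039)}
top [[492.76026244   0.         281.87676697]
 [  0.         492.76026244 209.03884674]
 [  0.           0.           1.        ]] [[-0.01428111 -0.99981055 -0.01322523]
 [-0.9911071   0.01590434 -0.13211273]
 [ 0.13229804  0.0112209  -0.99114647]] [ 195.91142519  537.89892104 1015.06609015]
side [[501.91058354   0.         274.45336833]
 [  0.         501.91058354 209.76388098]
 [  0.           0.           1.        ]] [[ 0.96587754 -0.25884834  0.00883808]
 [-0.1648676  -0.64079494 -0.74980032]
 [ 0.19974796  0.72275818 -0.66160515]] [-477.53093101  244.44799543  645.11813318]
```

View pics/top0.png

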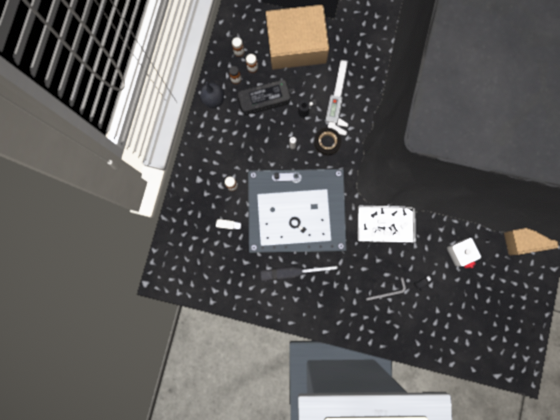

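View pics/side0.png

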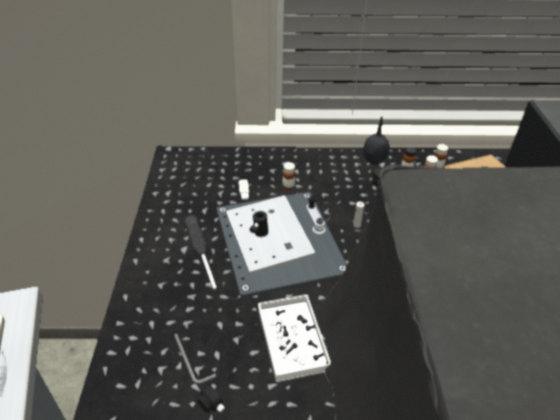

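```bash
cat > h.py <<'E'
import numpy as np,cv2
def load(n): 
    d=np.load(n); return {k:d[k] for k in d.files}
def ray(f,uv,z):
    uv=np.atleast_2d(np.array(uv,float)); K=f["mtx"];R=f["R"];t=f["t"]
    c=-R.T@t
    d=(R.T@(np.linalg.inv(K)@np.c_[uv,np.ones(len(uv))].T)).T
    s=(z-c[2])/d[:,2]
    return c+d*s[:,None]
def proj(f,X):
    X=np.atleast_2d(np.array(X,float)); p=(f["mtx"]@(f["R"]@X.T+f["t"][:,None])).T
    return p[:,:2]/p[:,2:]
def crop(f,x0,y0,w,h,s,name):
    cv2.imwrite(name,cv2.resize(f["color"][y0:y0+h,x0:x0+w],None,fx=s,fy=s,interpolation=cv2.INTER_CUBIC))
E
python3 - <<'E'
from h import *
f=load("top0.npz"); crop(f,215,130,150,150,4,"pics/t0c.png")
f=load("side0.npz"); crop(f,210,180,150,120,5,"pics/s0c.png")
E
```

```text
(no output)
```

View pics/t0c.png

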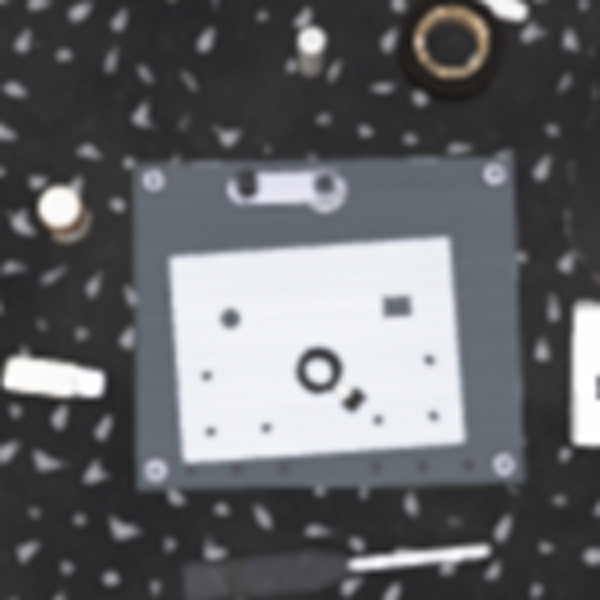

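View pics/s0c.png

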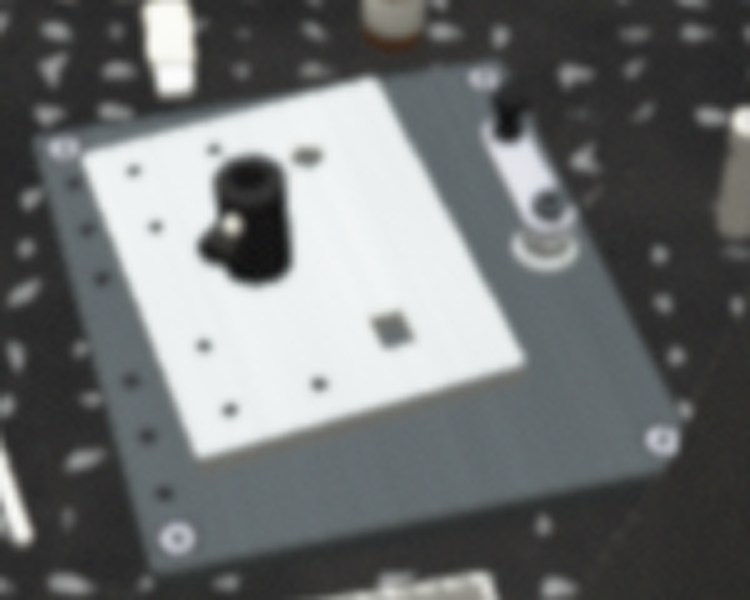

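```bash
cat > meas.py <<'E'
from h import *
def rayplane(f,uv,n,p0):
    uv=np.atleast_2d(np.array(uv,float)); K=f["mtx"];R=f["R"];t=f["t"]
    c=-R.T@t; d=(R.T@(np.linalg.inv(K)@np.c_[uv,np.ones(len(uv))].T)).T
    s=((p0-c)@n)/(d@n); return c+d*s[:,None]
def masks(f,roi):
    x0,y0,w,h=roi; S=4
    im=cv2.resize(f["color"][y0:y0+h,x0:x0+w],None,fx=S,fy=S,interpolation=cv2.INTER_CUBIC)
    g=cv2.cvtColor(im,cv2.COLOR_BGR2GRAY)
    def big(m):
        c,_=cv2.findContours(m,cv2.RETR_EXTERNAL,cv2.CHAIN_APPROX_NONE); c=max(c,key=cv2.contourArea)
        return (c[:,0,:]+0.5)/S-0.5+[x0,y0]
    pl=(g>165).astype(np.uint8)
    ba=(g>62).astype(np.uint8); ba=cv2.morphologyEx(ba,cv2.MORPH_OPEN,np.ones((45,45)))
    return big(pl),big(ba),im
def rect(P):
    (c,s,a)=cv2.minAreaRect(P[:,:2].astype(np.float32))
    b=cv2.boxPoints((c,s,a)); 
    # robust: fit lines to each side from contour pts
    L=[]
    for i in range(4):
        p,q=b[i],b[(i+1)%4]; d=q-p; l=np.linalg.norm(d); d=d/l; n=np.array([-d[1],d[0]])
        r=P[:,:2]-p; m=(abs(r@n)<5)&(r@d>.12*l)&(r@d<.88*l)
        v=cv2.fitLine(P[m,:2].astype(np.float32),cv2.DIST_HUBER,0,.01,.01).ravel(); L.append(v)
    out=[]
    for i in range(4):
        a=L[i-1];bb=L[i]
        s=np.linalg.solve(np.c_[a[:2],-bb[:2]],bb[2:]-a[2:]); out.append(a[2:]+s[0]*a[:2])
    return np.array(out)
def desc(q):  # returns centre, yaw (long axis y), sizes
    c=q.mean(0); e=[q[1]-q[0],q[2]-q[3],q[2]-q[1],q[3]-q[0]]
    l1=(np.linalg.norm(e[0])+np.linalg.norm(e[1]))/2;l2=(np.linalg.norm(e[2])+np.linalg.norm(e[3]))/2
    d=(e[0]+e[1]) if l1>l2 else (e[2]+e[3])
    if d[1]<0:d=-d
    return c,np.arctan2(-d[0],d[1]),min(l1,l2),max(l1,l2)
E
python3 - <<'E'
from meas import *
for n,roi in [("top",(235,155,125,105)),("side",(210,185,145,112))]:
    f=load(n+"0.npz"); pl,ba,im=masks(f,roi)
    B=rayplane(f,ba,np.array([0,0,1.]),np.array([0,0,12.]))
    qb=rect(B); cb,yb,s1,s2=desc(qb); print(n,"base",cb,yb,s1,s2); print(qb.round(1))
    th=0.08 
    ax=np.array([np.cos(yb),np.sin(yb),0])
    nrm=np.array([-th*ax[0],-th*ax[1],1])
    p0=np.array([*(cb-55*ax[:2]-15*ax[:2]),22.])
    Q=rayplane(f,pl,nrm,p0); qp=rect(Q); print("plate",desc(qp)); print(qp.round(1))
    for X in (ba,pl):
        cv2.polylines(im,[np.int32(((X-[roi[0],roi[1]])+.5)*4)],True,(0,0,255),1)
    cv2.imwrite(f"pics/{n}_m0.png",im)
E
```

```text
top base [541.7669  156.79883] 0.0012272178 181.5962 211.78441
[[451.3 261.7]
 [450.6  50.9]
 [633.2  50.9]
 [632.  263.7]]
plate (array([524.70013, 162.7904 ], dtype=float32), np.float32(0.05608259), np.float32(111.197266), np.float32(151.5015))
[[464.9 235.4]
 [473.5  84. ]
 [584.4  90.3]
 [576.  241.5]]
side base [543.0383  156.33353] -0.0007167515 181.18507 215.57169
[[452.7  48.2]
 [633.2  48.9]
 [634.1 264.4]
 [452.2 263.8]]
plate (array([526.01733, 161.41376], dtype=float32), np.float32(0.056134388), np.float32(110.61007), np.float32(151.94695))
[[466.4 234.9]
 [475.1  82.6]
 [585.4  88.5]
 [577.1 239.7]]
```

```bash
python3 - <<'E'
from meas import *
from scipy.spatial.transform import Rotation as Ro
print(Ro.from_rotvec([-.345,2.042,-2.038]).as_matrix().round(3))
f=load("top0.npz"); z=f["z_map"]; v,u=np.mgrid[:420,:560]
c=np.stack([(u-f["mtx"][0,2])/f["mtx"][0,0]*z,(v-f["mtx"][1,2])/f["mtx"][1,1]*z,z],-1)
W=(c-f["t"])@f["R"]
H=W[...,2]; H[z==0]=np.nan
np.save("W.npy",W)
im=np.uint8(np.clip(np.nan_to_num(H)+20,0,400)/400*255); cv2.imwrite("pics/h0.png",cv2.resize(cv2.applyColorMap(im,cv2.COLORMAP_JET),None,fx=1.4,fy=1.4))
# height grid
for x in range(150,900,50):
    print(x,[ (int(np.nanmax(H[m])) if (m:=((abs(W[...,0]-x)<25)&(abs(W[...,1]-y)<25)&(z>0))).any() else None) for y in range(450,-600,-50)])
E
```

```text
[[-0.944 -0.001  0.329]
 [-0.329  0.002 -0.944]
 [-0.    -1.    -0.002]]
150 [-787, -785, -788, -788, -786, -695, 6, 6, 6, 6, 6, 7, 7, 5, 7, 6, 6, None, None, None, None]
200 [-784, -780, -786, -785, -785, -788, -789, None, None, 1, 6, 5, 5, 8, 7, 7, 7, None, None, None, None]
250 [-786, -787, -793, None, None, -9, 5, 7, 7, 6, 6, 7, 6, 6, 7, 7, 7, -1, None, None, None]
300 [None, None, 5, 6, 6, 7, 6, 6, 6, 6, 5, 6, 7, 6, 7, 7, 6, 5, None, None, None]
350 [6, 7, 7, 6, 5, 6, 7, 6, 6, 9, 9, 31, 7, 5, 7, 6, 6, 6, None, None, None]
400 [6, 6, 7, 5, 28, 31, 28, 18, 17, 6, 8, 35, 6, 43, 6, 7, 6, 6, None, None, None]
450 [6, 7, 5, 7, 25, 28, 26, 25, 18, 21, 21, 21, 41, 54, 7, 52, 81, 69, None, None, None]
500 [5, 7, 11, 12, 32, 65, 69, 29, 17, 18, 17, 18, 7, 68, 171, 217, 170, None, None, None, None]
550 [647, 4, 7, 5, 35, 35, 36, 35, 17, 87, 124, 198, 279, 280, 284, 263, None, None, None, None, None]
600 [72, 5, 8, 56, 18, 57, 38, 34, 19, 279, 278, 280, 281, 281, 282, 278, None, None, None, None, None]
650 [643, 663, 7, 5, 17, 17, 17, 23, 22, 279, 280, 280, 280, 280, 278, 277, None, None, None, None, None]
700 [627, 607, 5, 6, 6, 6, 52, 24, 23, 180, 281, 281, 280, 277, 276, 276, None, None, None, None, None]
750 [540, 511, 49, 29, 35, 33, 55, 48, 15, 47, 282, 283, 281, 280, 278, 275, None, None, None, None, None]
800 [449, 450, 108, 58, 36, 36, 49, 47, 14, 7, 282, 284, 283, 279, 279, 277, None, None, None, None, None]
850 [75, 370, 76, 55, 57, 72, 69, 7, 11, 8, 277, 286, 285, 282, 279, 280, None, None, None, None, None]
```

View pics/top_m0.png

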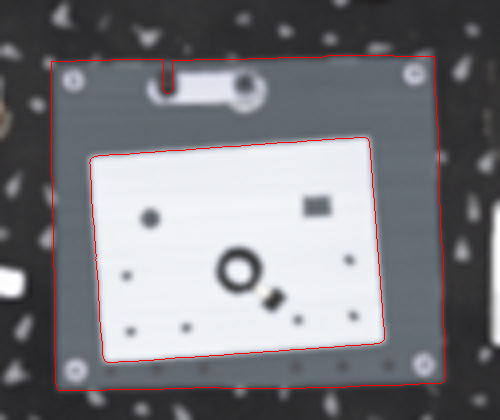

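{"name": "send_rows", "arguments": {"motion": [[-34.5,-0.8,-39.8,0,19.2,0,1],[-34.5,-0.8,-39.8,0,19.2,0,1],[-34.5,-0.8,-39.8,0,19.2,0,1],[-34.5,-0.8,-39.8,0,19.2,0,1],[-34.5,-0.8,-39.8,0,19.2,0,1],[-34.5,-0.8,-39.8,0,19.2,0,1],[-34.5,-0.8,-39.8,0,19.2,0,1],[-34.5,-0.8,-39.8,0,19.2,0,1]]}}

```text
t: 1.1
eef_pos: [390.9, -124.0, 230.4]
ee_rot: [-0.001, -2.221, 2.221]
wrist_force: [0.6, -1.2, -0.6]
gripper_width: 87.8
```

```bash
python3 - <<'E'
from meas import *
f=load("top0.npz")
for u,v,z in [(185,598,10),(185,562,20),(350,550,20),(350,585,5),(490,545,8),(243,184,50),(325,184,36),(60,210,52)]:
    print((u,v),ray(f,[u/4+215,v/4+130],z).round(1))
E
```

```text
(185, 598) [[392.3 234.6  10. ]]
(185, 562) [[411.4 233.9  20. ]]
(350, 550) [[416.5 145.7  20. ]]
(350, 585) [[397.9 145.6   5. ]]
(490, 545) [[418.2  69.8   8. ]]
(243, 184) [[610.2 199.6  50. ]]
(325, 184) [[612.3 155.7  36. ]]
(60, 210) [[597.4 296.9  52. ]]
```

{"name": "send_rows", "arguments": {"motion": [[-3.0,0,-28.1,0,0,0,1],[-3.0,0,-28.1,0,0,0,1],[-3.0,0,-28.1,0,0,0,1],[-3.0,0,-28.1,0,0,0,1],[-3.0,0,-28.1,0,0,0,1],[-3.0,0,-28.1,0,0,0,1]]}}

```text
t: 1.85
eef_pos: [420.5, 156.8, 230.0]
ee_rot: [-0.004, 2.22, -2.22]
wrist_force: [0.3, -1.0, 0.2]
gripper_width: 87.9
```

```bash
python3 - <<'E'
from rig import manip
import cv2,numpy as np
f=manip.grab_frame("wrist"); np.savez("w1.npz",**f); cv2.imwrite("pics/w1.png",f["color"]); print(-f["R"].T@f["t"])
E
```

```text
[503.19508035 157.25843053 393.16611622]
```

View pics/w1.png

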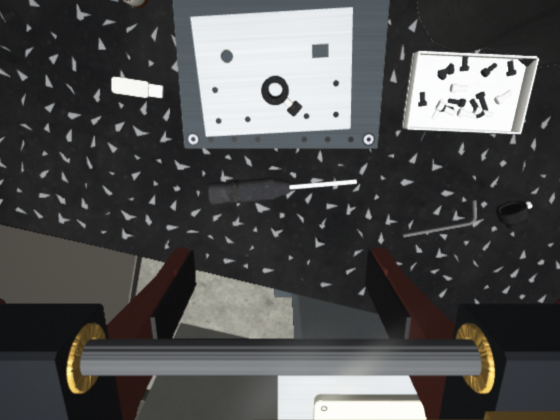

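{"name": "send_rows", "arguments": {"motion": [[-2.5,4,0,0,0,0,1],[-2.5,9,0,0,0,0,1],[-2.5,14,0,0,0,0,1],[-2.5,18,0,0,0,0,1],[-2.5,20,0,0,0,0,1],[-2.5,21,0,0,0,0,1],[-2.5,21.3,0,0,0,0,1],[-2.5,21.3,0,0,0,0,1]]}}

```text
t: 2.9
eef_pos: [446.1, 154.9, 17.9]
ee_rot: [0.002, 2.222, -2.221]
wrist_force: [-1.0, 0.1, -0.5]
gripper_width: 88.0
```

```bash
python3 - <<'E'
from rig import manip
import cv2,numpy as np
f=manip.grab_frame("wrist"); np.savez("w2.npz",**f); cv2.imwrite("pics/w2.png",f["color"])
E
```

```text
(no output)
```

View pics/w2.png

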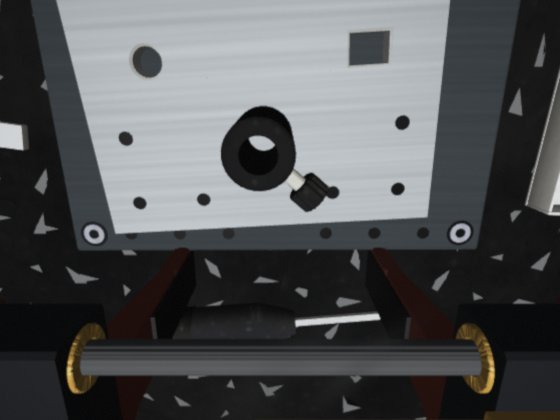

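{"name": "send_rows", "arguments": {"motion": [[-0.5,0.1,0,0,0,0,1],[-0.9,0.1,0,0,0,0,1],[-1.2,0.1,0,0,0,0,1],[-1.4,0.1,0,0,0,0,1],[-1.6,0.1,0,0,0,0,1],[-1.8,0.1,0,0,0,0,1],[-2.0,0.1,0,0,0,0,1],[-2.2,0.1,0,0,0,0,1]]}}

```text
t: 3.95
eef_pos: [465.8, 154.9, 16.1]
ee_rot: [0.004, -2.219, 2.221]
wrist_force: [-6.5, 1.5, 5.5]
gripper_width: 88.3
```

```bash
python3 - <<'E'
from rig import manip
import cv2,numpy as np
f=manip.grab_frame("wrist"); np.savez("w3.npz",**f); cv2.imwrite("pics/w3.png",f["color"])
E
```

```text
(no output)
```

View pics/w3.png

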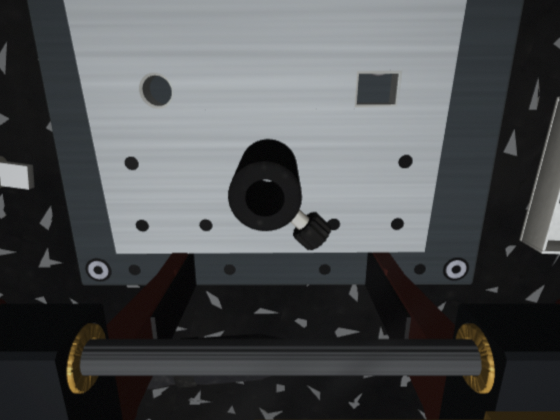

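```bash
cat > m2.py <<'E'
from meas import *
import sys
def line(im,pts_guess):pass
def run(n,roi,th,yflag=0):
    f=load(n+".npz") if isinstance(n,str) else n
    pl,ba,im=masks(f,roi)
    B=rayplane(f,ba,np.array([0,0,1.]),np.array([0,0,12.])); qb=rect(B); cb=desc(qb)
    Q=rayplane(f,pl,np.array([-th,0,1.]),np.array([cb[0][0]-55-8,cb[0][1],22.])); qp=rect(Q); cp=desc(qp)
    print("base",cb);print("plate",cp)
    print("rel",cp[0]-cb[0]+[10*th,0],cp[1]-cb[1])
E
python3 - <<'E'
from m2 import *
from rig import manip
f=load("w3.npz")
b=ray(f,[[80,285],[475,285],[97,270],[456,268]],12);p=ray(f,[[116.5,252.5],[426,252.5]],22)
print(b.round(1),p.round(1))
g=manip.grab_frame("side");np.savez("side1.npz",**g);run(g,(210,185,145,112),.08)
g=manip.grab_frame("top");np.savez("top1.npz",**g); cv2.imwrite("pics/top1.png",g["color"]);crop(g,215,130,150,150,4,"pics/t1c.png")
print(manip.get_obs()["wrist_force"],manip.get_obs()["eef_pos"])
E
```

```text
[[453.5 262.7  12. ]
 [453.8  50.4  12. ]
 [462.5 252.2  12. ]
 [463.9  62.2  12. ]] [[477.2 235.3  22. ]
 [477.4  83.7  22. ]]
base (array([543.6387 , 155.16661], dtype=float32), np.float32(-0.004032921), np.float32(179.88565), np.float32(213.32513))
plate (array([539.5176 , 158.97716], dtype=float32), np.float32(-0.1116855), np.float32(97.14534), np.float32(153.70294))
rel [-3.32109375  3.81054688] -0.107652575
[-4.64395127  1.11941004  3.22846852] [466.19190779 154.93617669  16.12403103]
```

View pics/t1c.png

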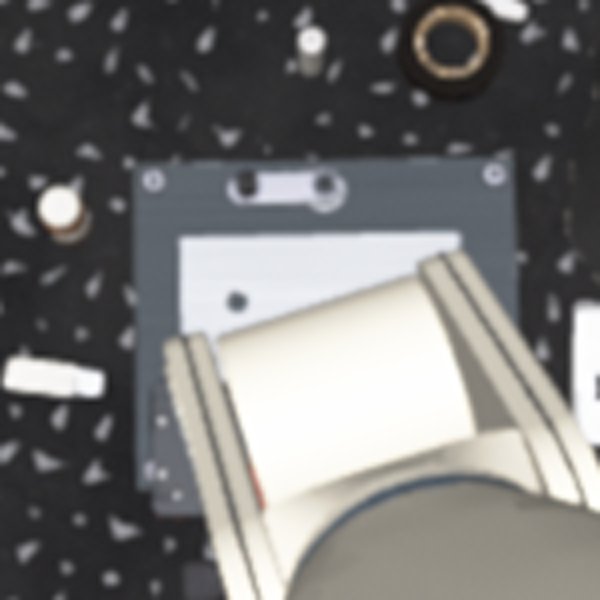

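{"name": "send_rows", "arguments": {"motion": [[1.0,0,0,0,0,0,0.6],[1.0,-5,0,0,0,0,0],[1.0,-9,0,0,0,0,0],[-2.5,-9,-5,0,0,0,0],[-6.6,-9,-10.9,0,0,0,0],[-6.6,-9,-10.9,0,0,0,0],[-6.6,-4,-10.9,0,0,0,0],[-6.6,-1.5,-10.9,0,0,0,0]]}}

```text
t: 5.1
eef_pos: [531.5, 262.9, 29.0]
ee_rot: [0.003, -2.218, 2.222]
wrist_force: [0.7, 0.3, 0.3]
gripper_width: 11.3
```

```bash
python3 - <<'E'
from rig import manip
import cv2,numpy as np
f=manip.grab_frame("wrist"); np.savez("w4.npz",**f); cv2.imwrite("pics/w4.png",f["color"])
f=manip.grab_frame("side"); cv2.imwrite("pics/s4.png",f["color"])
E
```

```text
(no output)
```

View pics/w4.png

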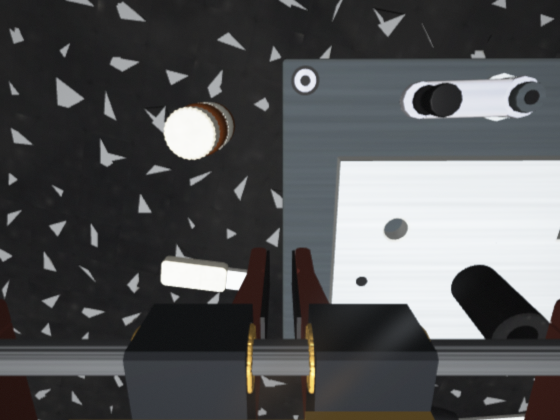

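View pics/s4.png

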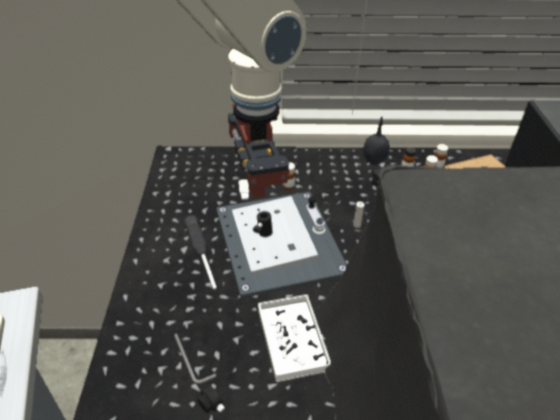

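{"name": "send_rows", "arguments": {"motion": [[0,0.3,0,0,0,0,0],[0,0.8,0,0,0,0,0],[0,1.2,0,0,0,0,0],[0,1.2,0,0,0,0,0]]}}

```text
t: 5.7
eef_pos: [533.7, 264.1, 19.4]
ee_rot: [-0.001, -2.221, 2.221]
wrist_force: [0.0, 0.1, 0.1]
gripper_width: 0.8
```

```bash
python3 - <<'E'
from rig import manip
from m2 import *
f=manip.grab_frame("wrist"); np.savez("w5.npz",**f); cv2.imwrite("pics/w5.png",f["color"])
g=manip.grab_frame("side");np.savez("side2.npz",**g);run(g,(210,185,145,112),.08); crop(g,210,170,150,120,5,"pics/s5.png")
E
```

```text
base (array([543.085  , 154.92279], dtype=float32), np.float32(-0.0011764674), np.float32(181.28885), np.float32(212.77396))
plate (array([532.7267 , 158.89203], dtype=float32), np.float32(0.0036594386), np.float32(110.79086), np.float32(151.75693))
rel [-9.5583374   3.96923828] 0.004835906
```

View pics/w5.png

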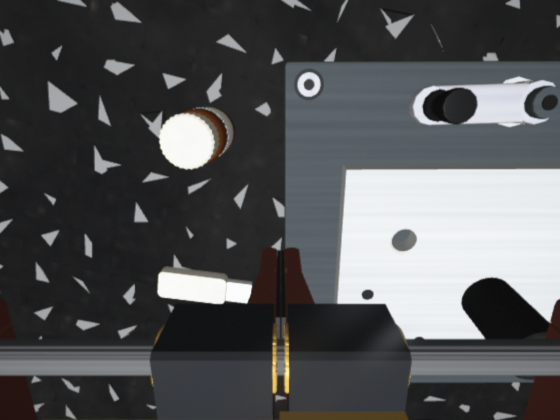

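View pics/s5.png

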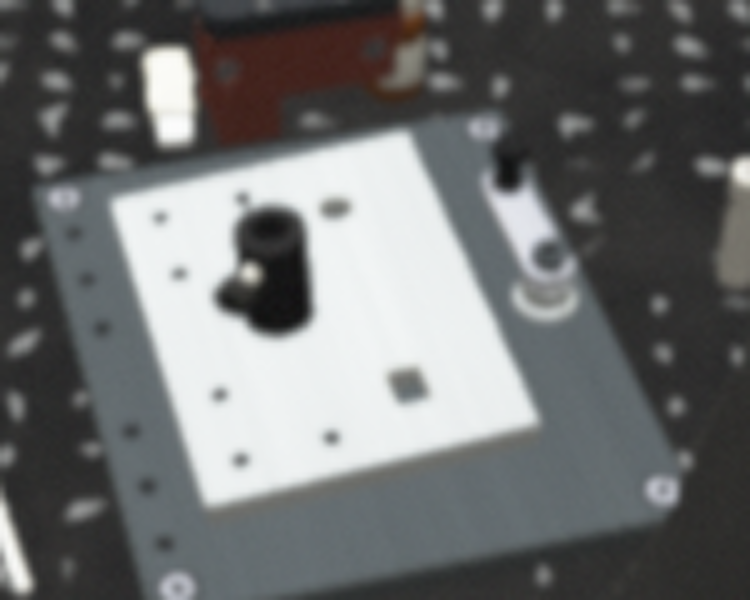

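{"name": "send_rows", "arguments": {"motion": [[0,0.2,0.5,0,0,0,0],[0,0.3,1.0,0,0,0,0],[0,0.3,1.4,0,0,0,0],[0,0.3,1.7,0,0,0,0],[0,0.3,1.9,0,0,0,0],[0,0.3,1.9,0,0,0,0]]}}

```text
t: 6.55
eef_pos: [533.7, 244.9, 16.3]
ee_rot: [-0.001, -2.221, 2.221]
wrist_force: [-0.6, 1.0, -0.4]
gripper_width: 0.5
```

```bash
cat > look.py <<'E'
import sys
from rig import manip
from m2 import *
n=sys.argv[1]
f=manip.grab_frame("wrist"); np.savez(n+".npz",**f); cv2.imwrite("pics/%s.png"%n,f["color"])
g=manip.grab_frame("side");run(g,(210,185,145,112),float(sys.argv[2])); crop(g,210,170,150,120,5,"pics/s%s.png"%n)
o=manip.get_obs();print(o["t"],o["eef_pos"].round(1),o["wrist_force"].round(1))
E
python3 look.py w6 .08
```

```text
base (array([543.04224, 154.7941 ], dtype=float32), np.float32(-0.00089232717), np.float32(181.1142), np.float32(212.50244))
plate (array([532.7289 , 158.80573], dtype=float32), np.float32(0.003760649), np.float32(110.783905), np.float32(151.61662))
rel [-9.51335449  4.0116272 ] 0.004652976
6.65 [533.7 245.2  16.3] [-0.7  0.  -0.3]
```

View pics/w6.png

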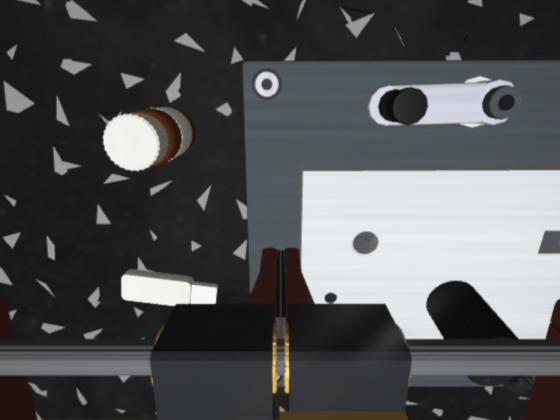

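{"name": "send_rows", "arguments": {"motion": [[0,0,0.1,0,0,0,0],[0,0,0.2,0,0,0,0],[0,0,0.3,0,0,0,0],[0,0,0.4,0,0,0,0],[0,0,0.4,0,0,0,0]]}}

```text
t: 7.28
eef_pos: [533.7, 241.0, 16.3]
ee_rot: [-0.0, -2.221, 2.221]
wrist_force: [-0.5, 2.4, 0.1]
gripper_width: 0.5
```

```bash
python3 look.py w7 .08
```

```text
base (array([543.04645, 154.91919], dtype=float32), np.float32(-0.0015622098), np.float32(181.28549), np.float32(212.7359))
plate (array([532.42236, 155.47977], dtype=float32), np.float32(-0.0012416941), np.float32(110.785324), np.float32(151.58118))
rel [-9.82408447  0.56057739] 0.0003205157
7.375 [533.7 241.   16.3] [-0.3  2.   0.1]
```

View pics/w7.png

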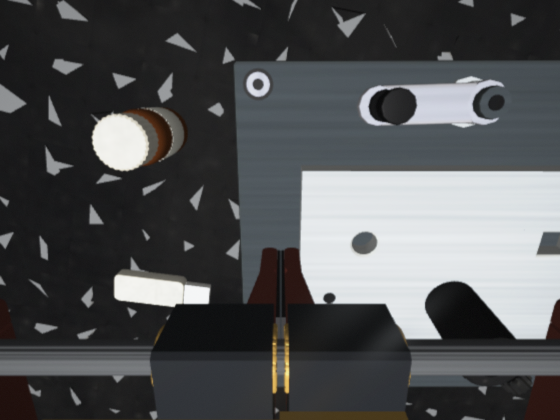

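{"name": "send_rows", "arguments": {"motion": [[0,0,-1.5,0,0,0,0],[0,-5,-1.5,0,0,0,0],[0,-9,-1.5,0,0,0,0.4],[4,-9,4,0,0,0,1],[7.9,-9,8.5,0,0,0,1],[7.9,-9,8.5,0,0,0,1],[7.9,-9,8.5,0,0,0,1],[7.9,-5,8.5,0,0,0,1]]}}

```text
t: 8.38
eef_pos: [458.9, 158.2, 68.2]
ee_rot: [0.009, 2.22, -2.214]
wrist_force: [2.1, 0.3, 0.4]
gripper_width: 56.8
```

```bash
python3 look.py w8 .08
```

```text
base (array([542.9986 , 155.06067], dtype=float32), np.float32(0.0012473179), np.float32(181.43976), np.float32(213.04443))
plate (array([532.6343, 155.4823], dtype=float32), np.float32(-0.008402884), np.float32(110.33357), np.float32(151.59775))
rel [-9.56431885  0.42163086] -0.009650202
8.475 [453.8 156.6  63.9] [ 0.4 -0.3 -0.2]
```

View pics/w8.png

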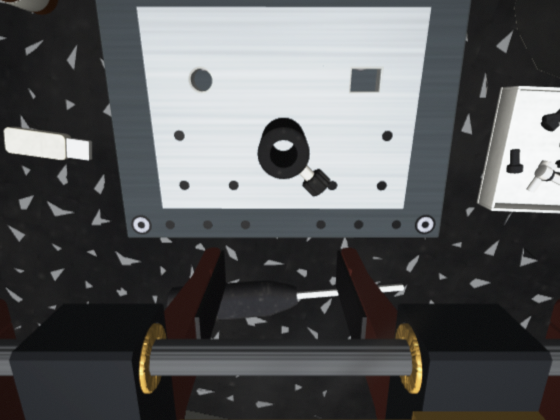

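{"name": "send_rows", "arguments": {"motion": [[0,2,0,0,0,0,1],[0,4,0,0,0,0,1],[0,4.9,0,0,0,0,1],[0,4.9,0,0,0,0,1],[0,4.9,0,0,0,0,1]]}}

```text
t: 9.1
eef_pos: [455.3, 156.5, 17.9]
ee_rot: [0.001, 2.221, -2.221]
wrist_force: [0.2, -0.2, 0.3]
gripper_width: 88.1
```

Push forward: contact about x=466, to 473 first.

{"name": "send_rows", "arguments": {"motion": [[-0.6,0.1,0,0,0,0,1],[-1.0,0.1,0,0,0,0,1],[-1.2,0.1,0,0,0,0,1],[-1.4,0.1,0,0,0,0,1],[-1.5,0.1,0,0,0,0,1],[-1.6,0.1,0,0,0,0,1],[-1.7,0.1,0,0,0,0,1],[-1.8,0.1,0,0,0,0,1]]}}

```text
t: 10.1
eef_pos: [469.7, 155.5, 16.0]
ee_rot: [0.006, -2.217, 2.22]
wrist_force: [-8.6, -0.5, 7.3]
gripper_width: 87.8
```

```bash
python3 look.py w9 .08
```

```text
base (array([544.73486, 155.21674], dtype=float32), np.float32(-0.020722551), np.float32(177.73724), np.float32(213.50107))
plate (array([542.0969 , 155.11644], dtype=float32), np.float32(-0.09492458), np.float32(99.702576), np.float32(153.07085))
rel [-1.83793945 -0.10029602] -0.07420202
10.2 [470.3 155.5  16. ] [-6.2 -1.6  4.4]
```

View pics/w9.png

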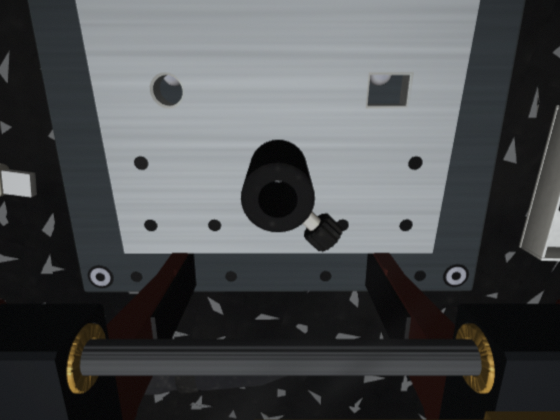

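{"name": "send_rows", "arguments": {"motion": [[-0.1,0,0,0,0,0,1],[-0.2,0,0,0,0,0,1],[-0.3,0,0,0,0,0,1],[-0.4,0,0,0,0,0,1],[-0.5,0,0,0,0,0,1],[-0.5,0,0,0,0,0,1]]}}

```text
t: 10.95
eef_pos: [476.3, 155.9, 16.1]
ee_rot: [0.003, -2.219, 2.221]
wrist_force: [-6.1, 0.6, 5.1]
gripper_width: 87.6
```

```bash
python3 look.py w10 .0
```

```text
base (array([546.5815 , 155.30023], dtype=float32), np.float32(-0.040685024), np.float32(174.21945), np.float32(213.9098))
plate (array([563.0462 , 155.37126], dtype=float32), np.float32(-0.3604972), np.float32(127.3298), np.float32(163.90294))
rel [16.46472168  0.07102966] -0.31981218
11.05 [476.3 156.   16.2] [-5.7  2.2  4.8]
```

View pics/w10.png

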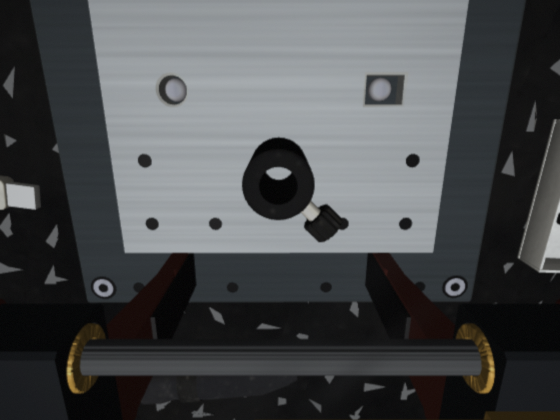

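{"name": "send_rows", "arguments": {"motion": [[0.5,0,0,0,0,0,1],[1.0,0,0,0,0,0,1],[1.5,0,0,0,0,0,1],[1.7,-3,0,0,0,0,0.5],[1.7,-7,0,0,0,0,0],[1.7,-10,0,0,0,0,0],[1.7,-12,0,0,0,0,0],[1.7,-12,0,0,0,0,0]]}}

```text
t: 12.05
eef_pos: [461.6, 156.4, 137.6]
ee_rot: [0.004, 2.221, -2.219]
wrist_force: [0.5, 0.2, 0.4]
gripper_width: 41.3
```

```bash
python3 look.py w11 .0; python3 - <<'E'
from h import *
f=load("w11.npz"); z=f["z_map"]; v,u=np.mgrid[:420,:560]
c=np.stack([(u-f["mtx"][0,2])/f["mtx"][0,0]*z,(v-f["mtx"][1,2])/f["mtx"][1,1]*z,z],-1)
W=(c-f["t"])@f["R"]
for x in range(455,640,10):
    print(x,[ (round(float(np.median(W[...,2][m])),1) if (m:=((abs(W[...,0]-x)<5)&(abs(W[...,1]-y)<5)&(z>0))).any() else None) for y in range(255,50,-15)])
E
```

```text
base (array([543.1035 , 154.94337], dtype=float32), np.float32(-0.0010847212), np.float32(181.26305), np.float32(212.79227))
plate (array([556.8854, 155.3865], dtype=float32), np.float32(-0.2512224), np.float32(139.05898), np.float32(161.1673))
rel [13.78186035  0.44313049] -0.2501377
12.15 [460.3 156.  135.8] [ 0.2 -0.9 -0.5]
455 [12.8, 12.8, 220.6, 12.8, 12.8, 201.2, 12.8, 12.5, 201.2, 12.5, 12.8, 12.5, 12.5, 12.6]
465 [13.3, 13.0, 224.0, 13.0, 13.0, 194.8, 13.0, 13.0, 194.6, 12.9, 13.0, 13.0, 12.9, 13.2]
475 [13.0, 13.0, 224.5, 12.9, 242.2, 190.2, 12.8, 12.9, 189.4, 13.0, 12.8, 12.8, 13.0, 12.8]
485 [13.2, 13.1, 221.0, 236.0, 242.8, 242.2, 236.0, 236.0, 240.5, 242.7, 236.0, 232.7, 12.9, 13.0]
495 [13.2, 13.1, 219.7, 232.7, 238.3, 236.8, 232.8, 232.9, 235.6, 238.2, 232.6, 23.8, 12.9, 13.0]
505 [13.0, 13.0, 23.0, 23.0, 23.0, 23.1, 22.9, 23.0, 22.9, 23.0, 22.9, 23.0, 12.8, 12.8]
515 [13.2, 13.1, 23.1, 23.2, 22.9, 23.0, 22.9, 23.3, 57.2, 22.9, 22.9, 22.9, 13.0, 12.9]
525 [13.1, 13.0, 23.1, 23.1, 22.9, 23.0, 62.7, 62.4, 23.1, 23.0, 22.9, 22.9, 12.8, 12.9]
535 [13.2, 13.0, 23.0, 23.0, 2
[... 248 characters left out ...]
13.0, 23.1, 22.6, 22.7, 22.9, 23.0, 22.9, 22.9, 21.5, 19.0, 22.9, 12.9, 12.9]
575 [13.1, 13.0, 23.1, 23.1, 23.0, 23.1, 23.1, 23.1, 23.0, 23.1, 22.9, 23.0, 12.9, 13.0]
585 [13.1, 13.2, 23.0, 23.0, 23.1, 23.1, 23.0, 23.2, 23.1, 23.1, 23.0, 22.9, 12.9, 13.0]
595 [13.0, 13.1, 23.1, 23.2, 23.1, 23.0, 23.1, 23.0, 23.2, 23.0, 23.0, 22.9, 13.0, 12.9]
605 [13.2, 13.2, 13.2, 13.2, 13.5, 13.5, 13.7, 13.5, 13.2, 13.0, 13.0, 12.9, 13.1, 12.9]
615 [13.0, 13.1, 13.0, 13.1, 12.9, 13.2, 23.0, 15.0, 13.0, 12.9, 13.0, 12.9, 12.8, 13.1]
625 [None, None, None, None, None, None, None, None, None, None, None, None, None, None]
635 [None, None, None, None, None, None, None, None, None, None, None, None, None, None]
```

View pics/w11.png

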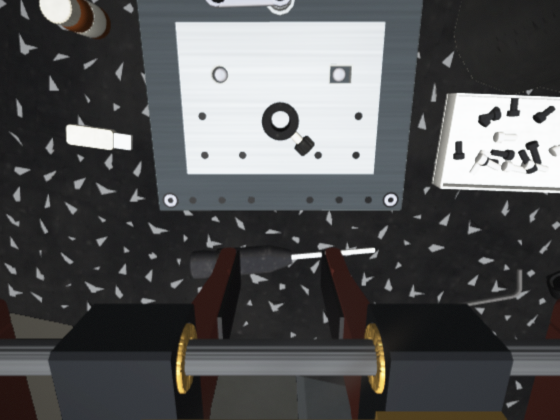

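View pics/sw11.png

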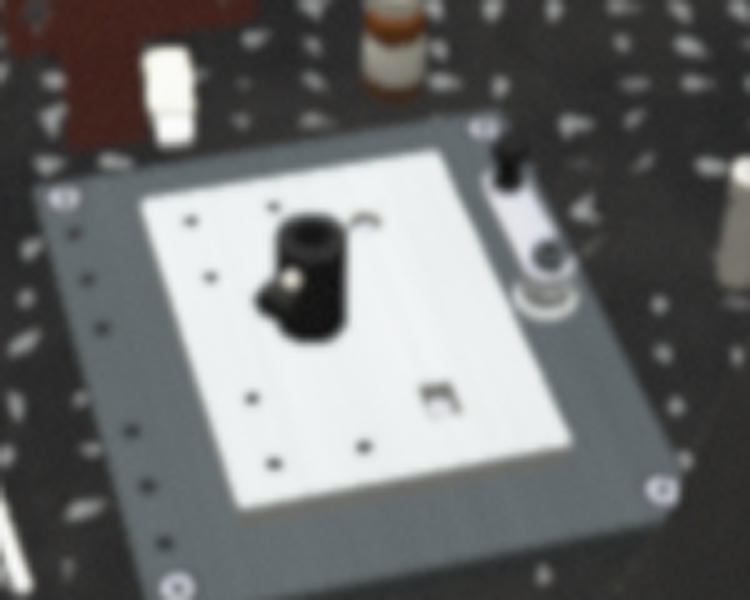

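{"name": "send_rows", "arguments": {"motion": [[-5,0,-1,0,0,0,0],[-10,0,-2,0,0,0,0],[-15,0,-3,0,0,0,0],[-18.5,0,-4,0,0,0,0],[-18.5,0,-4,0,0,0,0],[-18.5,0,-4,0,0,0,0]]}}

```text
t: 12.9
eef_pos: [644.0, 195.6, 134.4]
ee_rot: [0.003, -2.218, 2.221]
wrist_force: [-0.9, 0.1, 0.7]
gripper_width: 0.3
```

```bash
python3 look.py w12 .0; python3 - <<'E'
from rig import manip
from meas import *
g=manip.grab_frame("top"); crop(g,215,130,150,110,5,"pics/t12.png")
f=load("top0.npz"); print(ray(f,[312/4+215,40/4+130],50))
E
```

```text
base (array([543.0409 , 154.96362], dtype=float32), np.float32(-0.0013527848), np.float32(181.22862), np.float32(212.89194))
plate (array([556.8478 , 155.38693], dtype=float32), np.float32(-0.2498685), np.float32(139.02905), np.float32(161.05548))
rel [13.80688477  0.42330933] -0.24851571
13.0 [644.1 195.7 135.3] [-0.7 -0.5 -0.5]
[[688.26903203 161.56041778  50.        ]]
```

View pics/w12.png

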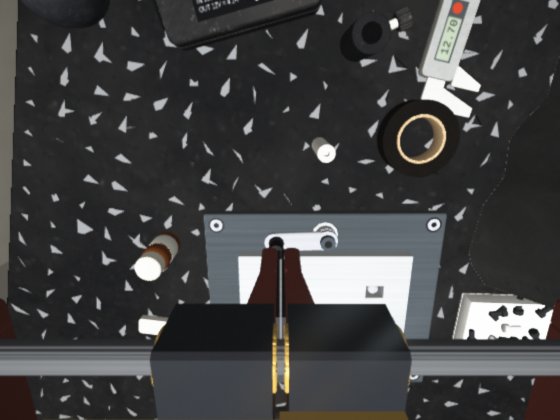

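View pics/sw12.png

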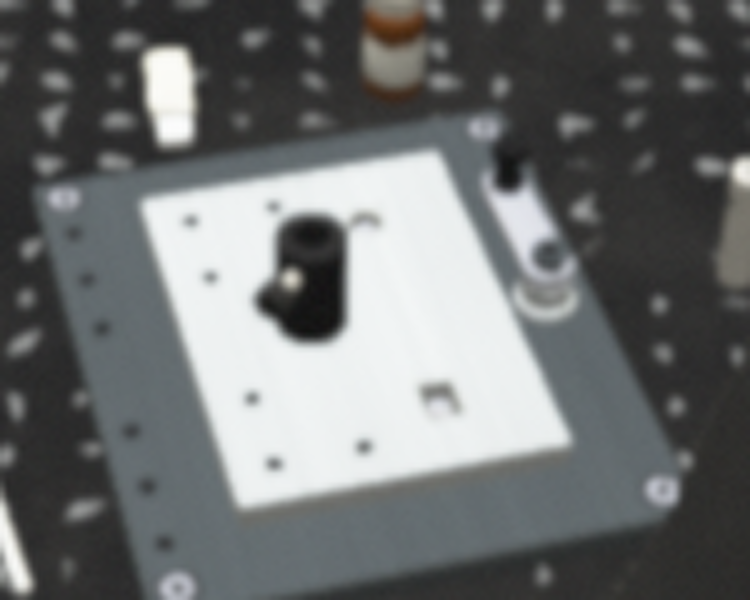

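```bash
python3 - <<'E'
from h import *
f=load("w12.npz")
print(ray(f,[276,243],50),ray(f,[328,243],36),ray(f,[217,225],12),ray(f,[434,225],12))
E
```

```text
[[622.22357609 199.00399133  50.        ]] [[616.29655004 157.15584698  36.        ]] [[622.96567742 250.63902043  12.        ]] [[623.03843947  62.28570622  12.        ]]
```

{"name": "send_rows", "arguments": {"motion": [[-0.2,4,0,0,0,0,0],[-0.2,8,0,0,0,0,0],[-0.2,9.7,0,0,0,0,0],[-0.2,9.7,0,0,0,0,0],[-0.2,9.7,0,0,0,0,0]]}}

```text
t: 13.68
eef_pos: [648.7, 196.3, 40.8]
ee_rot: [0.003, 2.221, -2.22]
wrist_force: [0.5, 0.0, 0.2]
gripper_width: 0.7
```

```bash
python3 look.py w13 .0
```

```text
base (array([543.1059 , 154.87418], dtype=float32), np.float32(-0.0011631994), np.float32(181.26837), np.float32(212.68187))
plate (array([556.8231 , 155.37723], dtype=float32), np.float32(-0.249023), np.float32(138.96413), np.float32(160.98349))
rel [13.71722412  0.50305176] -0.2478598
13.775 [648.8 196.4  41. ] [-0.3  0.4  0.3]
```

View pics/sw13.png

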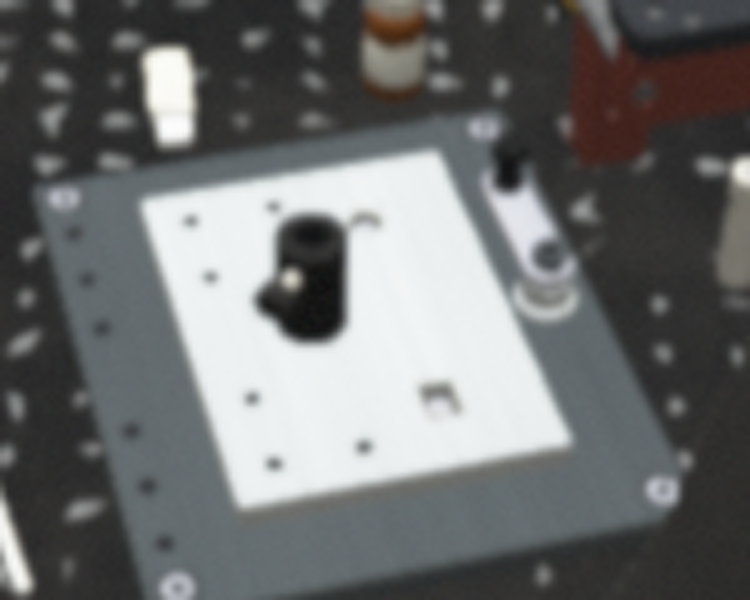

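{"name": "send_rows", "arguments": {"motion": [[1.0,0.2,0,0,0,0,0],[1.6,0.2,0,0,0,0,0],[2.2,0.2,0.1,0,0,0,0],[2.8,0.2,0.3,0,0,0,0],[3.4,0.2,0.5,0,0,0,0],[4.0,0.2,0.8,0,0,0,0],[4.5,0.2,1.2,0,0,0,0],[4.9,0.2,1.5,0,0,0,0]]}}

```text
t: 14.78
eef_pos: [598.5, 180.6, 37.3]
ee_rot: [0.001, 2.221, -2.222]
wrist_force: [2.8, -1.3, -0.6]
gripper_width: 0.4
```

```bash
python3 look.py w14 .0
```

```text
base (array([542.9922 , 154.90448], dtype=float32), np.float32(-0.0012100005), np.float32(181.1236), np.float32(212.77856))
plate (array([556.02997, 155.39908], dtype=float32), np.float32(-0.20003083), np.float32(137.38307), np.float32(157.74568))
rel [13.03778076  0.49459839] -0.19882083
14.875 [598.3 180.4  37.3] [ 0.3 -0.   0.1]
```

View pics/sw14.png

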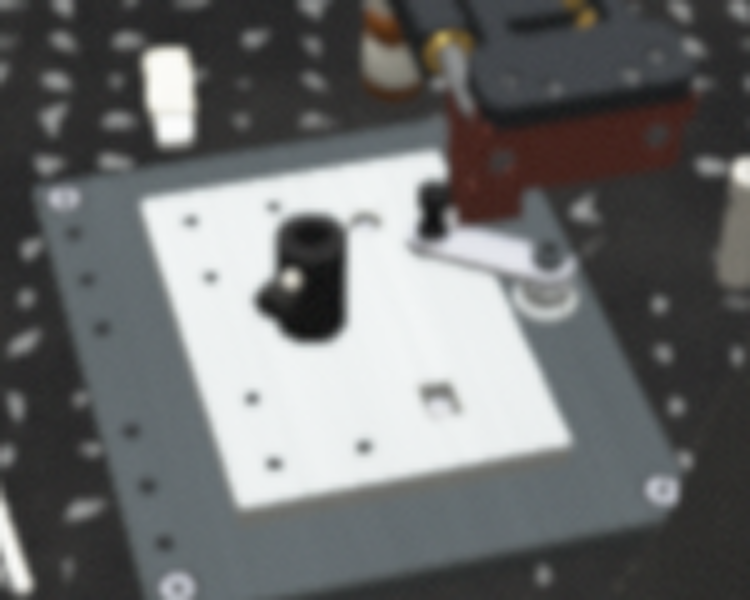

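View pics/w14.png

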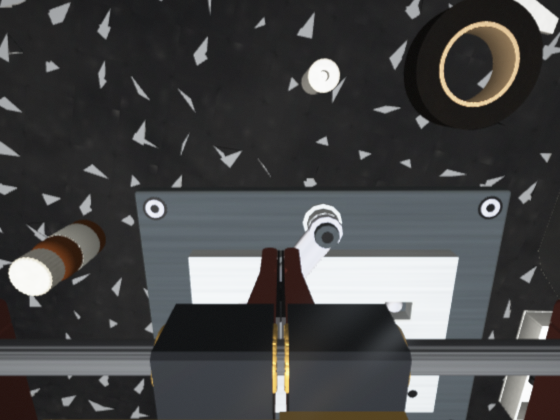

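{"name": "send_rows", "arguments": {"motion": [[-0.8,0,-0.3,0,0,0,0],[-0.8,0,-2.6,0,0,0,0],[0.8,0,-2.6,0,0,0,0],[2.3,0,-2.6,0,0,0,0],[2.3,0,-2.4,0,0,0,0],[2.3,0,-1.6,0,0,0,0],[2.4,0,-0.9,0,0,0,0],[2.4,0,-0.3,0,0,0,0]]}}

```text
t: 15.88
eef_pos: [574.5, 183.4, 37.2]
ee_rot: [-0.001, -2.221, 2.221]
wrist_force: [-1.6, 1.3, 0.7]
gripper_width: 0.7
```

{"name": "send_rows", "arguments": {"motion": [[0.1,0,0.4,0,0,0,0],[0.1,0,0.7,0,0,0,0],[0.1,0,0.9,0,0,0,0],[0.1,0,1.0,0,0,0,0]]}}

```text
t: 16.38
eef_pos: [573.8, 174.0, 37.3]
ee_rot: [-0.001, -2.221, 2.221]
wrist_force: [-0.9, 0.4, -0.1]
gripper_width: 0.7
```

```bash
python3 look.py w15 .0
```

```text
base (array([543.0328 , 154.98566], dtype=float32), np.float32(-1.1032883e-05), np.float32(181.3598), np.float32(212.9879))
plate (array([556.86194, 155.3905 ], dtype=float32), np.float32(-0.25848293), np.float32(139.0879), np.float32(161.82758))
rel [13.8291626   0.40484619] -0.2584719
16.475 [573.8 174.   37.3] [ 1.   0.4 -0.1]
```

View pics/sw15.png

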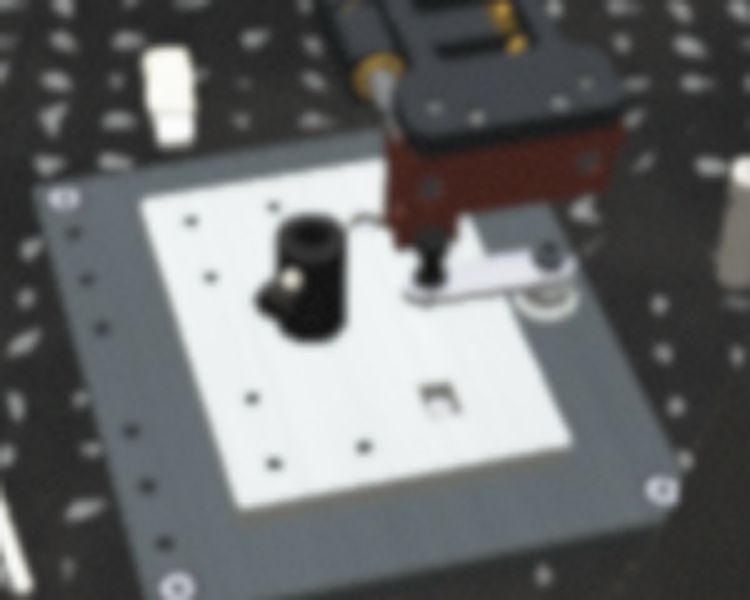

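{"name": "send_rows", "arguments": {"motion": [[0,0,0.1,0,0,0,0],[0,0,0.2,0,0,0,0],[0,0,0.3,0,0,0,0],[0,0,0.3,0,0,0,0]]}}

```text
t: 16.98
eef_pos: [573.7, 172.2, 37.4]
ee_rot: [-0.001, -2.223, 2.22]
wrist_force: [-1.6, 6.8, 0.1]
gripper_width: 0.1
```

{"name": "send_rows", "arguments": {"motion": [[0,0,0.1,0,0,0,0],[0,0,0.2,0,0,0,0],[0,0,0.3,0,0,0,0],[0,0,0.3,0,0,0,0]]}}

```text
t: 17.48
eef_pos: [573.8, 171.5, 37.5]
ee_rot: [-0.003, -2.226, 2.216]
wrist_force: [-3.5, 19.4, -1.8]
gripper_width: 0.4
```

At the stop: force rises and motion halts. Back off in +y, rise and look.

{"name": "send_rows", "arguments": {"motion": [[0,0,-0.8,0,0,0,0],[0,0,-2,0,0,0,0],[0,0,-3,0,0,0,0],[0,-4,-3,0,0,0,0],[0,-9,-3,0,0,0,0],[4,-13,-3,0,0,0,0],[10,-13,-3,0,0,0,0],[14,-13,-2,0,0,0,0]]}}

```text
t: 18.48
eef_pos: [431.6, 188.2, 167.8]
ee_rot: [0.0, 2.221, -2.221]
wrist_force: [0.2, -0.7, -0.2]
gripper_width: 0.4
```

```bash
python3 look.py w16 .0; python3 - <<'E'
from rig import manip
from h import *
g=manip.grab_frame("top"); np.savez("top16.npz",**g); crop(g,215,130,150,150,4,"pics/t16.png")
f=load("w16.npz"); z=f["z_map"]; v,u=np.mgrid[:420,:560]
c=np.stack([(u-f["mtx"][0,2])/f["mtx"][0,0]*z,(v-f["mtx"][1,2])/f["mtx"][1,1]*z,z],-1)
W=(c-f["t"])@f["R"]
for x in range(505,640,10):
    print(x,[ (round(float(np.median(W[...,2][m])),1) if (m:=((abs(W[...,0]-x)<5)&(abs(W[...,1]-y)<5)&(z>0))).any() else None) for y in range(255,50,-15)])
E
```

```text
base (array([543.02484, 154.93805], dtype=float32), np.float32(0.00023933269), np.float32(181.2175), np.float32(212.8168))
plate (array([557.2702 , 155.33226], dtype=float32), np.float32(-0.28604066), np.float32(139.84987), np.float32(163.81958))
rel [14.24536133  0.39421082] -0.28628
18.575 [429.2 187.  167. ] [0.2 0.8 0. ]
505 [12.9, 12.9, 22.9, 23.0, 22.9, 23.1, 22.9, 23.1, 23.1, 23.0, 22.9, 22.9, 12.9, 12.9]
515 [13.0, 13.1, 23.1, 23.0, 23.1, 23.0, 23.1, 23.2, 58.2, 22.9, 22.8, 23.0, 12.9, 12.9]
525 [13.0, 13.0, 23.0, 23.0, 23.2, 22.9, 61.4, 62.4, 23.0, 23.0, 23.0, 22.9, 13.0, 13.0]
535 [13.0, 13.0, 23.1, 23.1, 22.9, 23.1, 62.7, 60.9, 23.2, 22.9, 22.8, 23.0, 12.9, 13.0]
545 [13.0, 13.1, 22.9, 23.0, 23.0, 23.0, 23.2, 62.4, 22.9, 22.9, 22.9, 22.9, 13.0, 13.0]
555 [13.0, 13.2, 23.0, 23.0, 23.2, 22.9, 23.2, 22.9, 23.0, 22.9, 22.8, 23.0, 13.1, 12.8]
565 [12.9, 13.1, 23.0, 22.6, 22.5, 23.0, 23.3, 23.4, 23.1, 21.6, 18.4, 22.9, 12.9, 12.8]
575 [13.2, 13.1, 23.1, 23.1, 23.0, 23.1, 30.9, 31.5, 22.9, 23.0, 23.0, 23.0, 13.0, 13.0]
585 [13.2, 13.1, 23.1, 23.0, 23.0, 22.9, 24.6, 23.9, 23.0, 23.0, 23.0, 23.0, 13.1, 12.9]
595 [13.0, 13.0, None, None, None, None, None, None, None, None, None, None, 12.8, 13.0]
605 [None, None, None, None, None, None, None, None, None, None, None, None, None, None]
615 [None, None, None, None, None, None, None, None, None, None, None, None, None, None]
625 [None, None, None, None, None, None, None, None, None, None, None, None, None, None]
635 [None, None, None, None, None, None, None, None, None, None, None, None, None, None]
```

View pics/w16.png

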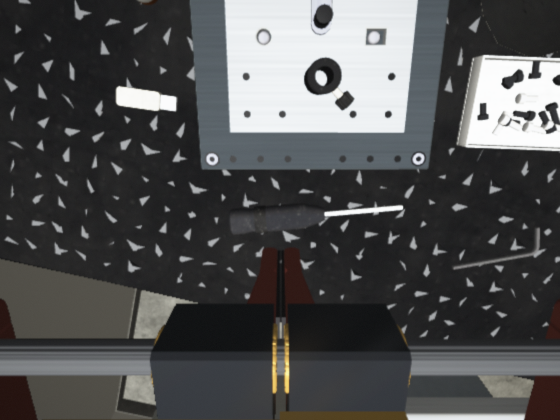

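View pics/sw16.png

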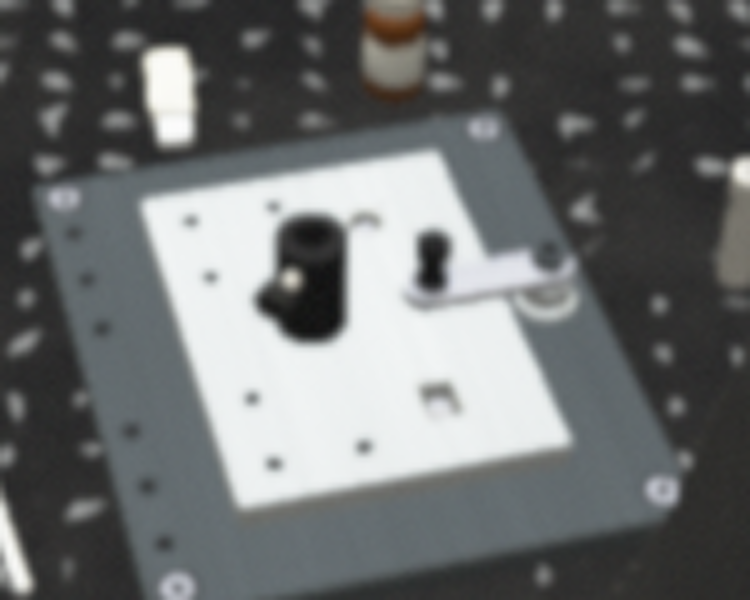

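```bash
python3 - <<'E'
from h import *
f=load("side2.npz")
k=ray(f,[433/5+210,242/5+170],50)[0];p=ray(f,[550/5+210,255/5+170],36)[0]
print(k,p,np.arctan2(-(k-p)[0],(k-p)[1]),np.hypot(*(k-p)[:2]))
f=load("w16.npz"); print(ray(f,[324,14],50))
from rig import manip
o=manip.get_obs(); print(o["dq"].round(3),o["eef_pos"])
E
```

```text
[573.19407584 153.0174929   50.        ] [614.82062134 151.34977259  36.        ] 1.5307538765901927 41.6599397686112
[[573.60254563 157.29959926  50.        ]]
[-0.012  0.034 -0.075 -0.    -0.01  -0.005] [432.22262449 187.93327077 167.59241258]
```

View pics/t16.png

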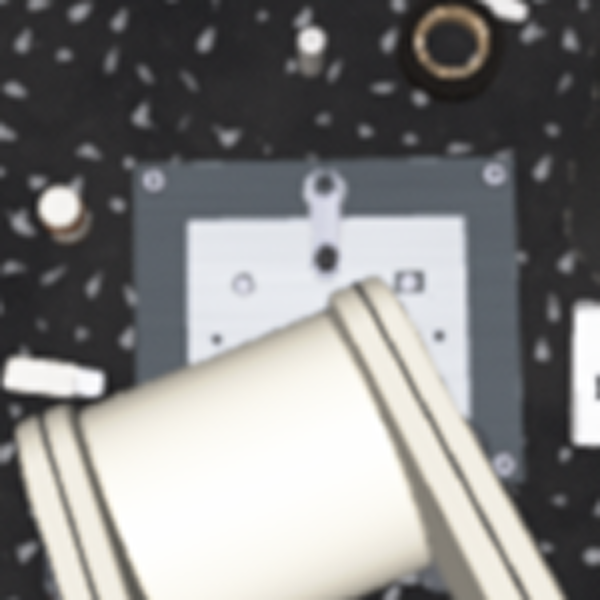

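{"name": "send_rows", "arguments": {"motion": [[0,0,0,0,0,0,0],[0,0,0,0,0,0,0]]}}

```text
t: 18.88
eef_pos: [435.0, 188.5, 167.3]
ee_rot: [0.002, 2.222, -2.221]
wrist_force: [0.5, -0.1, -0.7]
gripper_width: 0.2
```

```bash
python3 -c "
from rig import manip
print(manip.job_done())"
```

```text
the job is handed in; nothing more can be done
None
```

The plate is seated on both pins and the latch is pushed across its edge to the stop. I handed the job in at about 19 s with the arm clear at 167 mm height; no verdict is given.

**What I did:**
- I squared the plate by pushing its front edge with both open fingertips.
- I nudged it about 3.5 mm to the right with the shut tips on its left edge.
- I pushed its front edge again until it dropped over the pins.
- I pushed the latch knob with the shut tips, first toward the robot and then to the right, until it stopped.

**Last checks:**
- **Plate:** its top read an even 10 mm above the sub-base, and both pins show inside their holes.
- **Latch stop:** at the end the force rose to 19 N while the knob hardly moved.
- **Latch angle:** the side view gave 1.53 rad against the nominal 1.571. That is within about 0.04 rad, roughly my pixel accuracy. The wrist view put the knob in line with the pivot to about 0.1 mm, and the top view shows the arm straight.
- **Bystanders:** everything visible in the last pictures looks unmoved; this was by eye, not measured. The vial, spare post, tape, USB stick and tray show in the overhead and side views, and the driver in the wrist view.

**Readings that disagreed:** the side camera put the sub-base's centre about 1.5 mm lower in y than the other cameras, so I used the wrist view for y. The automatic plate fit failed in the last side views. For those I relied on the depth map and the pictures.

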